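# Rebuild the slit lamp's chin-rest pillar

## Task

Thread the three loose steel parts onto the chin-rest post in this order: the plain tube spacer first, then the flat washer, then the bushing with its flange down. Then press the stack down by the bushing until the stiff grey collar underneath is fully home on its clamp nut and nothing is left raised, feeling for the post and pressing gently throughout (never over 60 N on the post, collar or foot). Leave everything else on the bench where it is.

Things in the scene. Friction and masses are not known exactly. Their poses are not given: they have to be found in the camera images.
- foot: Foot of a chin-rest pillar, fixed to the bench: white plate 70 (x) x 130 (y) x 12 high, with a black slot 18 wide along its y axis. Origin at the centre of its underside; z up.
- slot_mid (a point): Middle of the slot, on the plate's top (12 above the bench); axes as the foot's. A firm vertical steel post, 16 dia, top 88 above this point tapering to 11 dia over its last 5, is clamped in the slot with its axis anywhere from -18 to +18 along y (x = 0). Where is NOT measured: find it by touch or sight. A fixed black nut, 34 dia, rings its root up to 10 above the plate.
- collar_home (a point): Level (22 above the plate, over the slot's middle) of the top of the grey collar when it is home, resting on the nut. The collar, 30 dia x 12 high, rides on the post and goes where the post is; it stays where it is left, and about 8 N slides it down. It starts 6 to 14 above home; how far is NOT measured.
- spacer_mid (a point): Spacer (it, the washer and the bushing start one left, one right, one in front of the foot, which is which varies): plain steel tube standing upright on the bench, 34 outside dia, 19 bore, 24 high, 115 g nominal. Point at its centre, half-way up (12 above its underside); z is its axis.
- washer_mid (a point): Washer: flat steel ring lying on the bench, 42 outside dia, 19 bore, 6 thick, 55 g nominal. Point at its centre, half-way up (3 above its underside); z is its axis.
- bushing_mid (a point): Bushing: steel, flange below 44 dia x 5 thick, sleeve above it 30 dia x 15 high, 19 bore throughout, 20 high in all, 90 g nominal; stands flange down. Point on its axis, half-way up (10 above its underside); z is its axis, away from the flange.
- end_cap: Bystander, to be left alone: solid steel disc, 40 dia x 9, no hole (mm); between the middle and left of the bench. Origin at its underside.
- spare_knob: Bystander, to be left alone: black round knob with a white cap, 36 dia x 23 (mm); between the middle and right of the bench. Origin at its underside.
- drop_bottle: Bystander, to be left alone: small white bottle standing, 28 dia x 65 high (mm); beyond, left of the foot. Origin at its underside.
- chin_cup: Bystander, to be left alone: white plastic tray-like chin cup, 45 x 84 x 25 (mm); beyond, right of the foot. Origin at its underside.
- screwdriver: Bystander, to be left alone: screwdriver lying, 170 long, black handle (mm); at the far left. Origin at its underside. Its long axis is x.
- occluder: Bystander, to be left alone: flat black eye paddle lying, 185 long x 5 thick (mm); at the far right. Origin at its underside. Its long axis is x.
- spectacle_case: Bystander, to be left alone: grey case with rounded edges, 58 x 155 x 36 (mm); behind the foot. Origin at its underside.
Mind the look-alikes: they are no part of the job. What is shaped like the foot but purple is not meant.

How it is judged:
By the outcome, as a careful person would: the job done as asked, in the order asked, and still so for the second after the job is handed in, with the robot touching nothing.
It also fails if it takes over 72 s, if anything falls off the work surface, if the arm or the gripper's body presses on something with over 40 N, if the wrist force passes 120 N, or if a joint passes its speed limit or range.

## Robot

A 6-joint arm with a two-finger parallel gripper is mounted at the origin on the work surface. World frame = base frame: x ahead of the robot, y to its left, z up, the work surface at z = 0. Lengths are in mm, angles in rad, forces in N, time in s.
With the tool pointing down it reaches from about 275 to 875 mm from the base axis. Payload 12.5 kg.
Tool frame: the origin (TCP) lies on the front face of the gripper's body, between the roots of the fingers; the fingertips stand 73 mm ahead of it and the grasp point (between the pads) lies 54 mm ahead of it; x points along the fingers, z is the direction in which the jaws open and shut, and the axes are right-handed (so a half turn about x gives the same grasp; the last joint's range is limited). The gripper opens to 85 mm and grips with 20 to 120 N. Pads are 22 mm wide; open, the fingers measure 114 mm over their backs; the gripper's body (76 mm by 85 mm) begins 54 mm behind the grasp point. The pads swing forward as they close: fully open they stand 13 mm farther back than shut.
Start: joints at [-1.354, 0.351, 1.652, -0, 1.139, -0.085], TCP at [163.501, -525.121, 303.89] pointing down, gripper open.
Joint ranges: [-2.75, 2.75], [-0.79, 2.1], [0.01, 2.65], [-1.57, 4.71], [0.07, 3.14], [-2.87, 2.87]. Speed limits (rad/s): [2.22, 2.22, 2.79, 3.14, 3.14, 3.14].

## Interface

Orientations are given as a unit quaternion [w, x, y, z].
In Python, from plant import sense, capture, job_done gives the robot as it stands.
- The arm moves only by the tool drive_tool, never from a script. Its argument "deltas" is a list of rows, each a list of 2 entries, a list of its own where there are three numbers: the shift along the tool's x, y, z in m, then the turn about the tool's x in rad. In form: [[[tx, ty, tz], spin], ...]. A call has 1 to 5 rows; each row shifts and turns the pose as measured when the row begins, along the tool's axes as they then stand; what a row does not reach is not made up. A row lasts 1/8 s, in which the tool goes at most 62.5 mm and 10.7 degrees, less where a joint would pass 70% of its speed; a pose out of reach is approached as far as the arm can. A call with a gripper value outside its range is refused whole. "jaw" is the finger opening in m, from 0 to 0.0854, set as the call begins (left out, the last holds). The fingers move at their own pace and stop on an object; the grip force is fixed at half the most. Time passes only in rows, so rows that do not move let the fingers close. It gives the time, the measured TCP pose, the force and the opening at its end, in the units of the state.
- sense(): the state, without advancing time (a new reading comes with each control period).
- capture(name): name is "scene" or "top" or "wrist"; returns a dict with "img" (420x560x3 uint8, red, green, blue), "range_z" (420x560 float32, mm along the optical axis (not along the pixel's ray), 0 where there is no reading), "fx", "fy", "cx", "cy" (pixels), "camera_from_world" (4x4, takes a point from world to camera coordinates). Camera axes: x right, y down, z forward; pixel columns grow to the right and rows downward; lengths in mm; the calibration is good to about 2 mm. A picture is of the moment at which its call begins.
- job_done(): hands the job in, once; it reports no verdict.
The state is a dict: "t": time; "joints": joint angles; "joint_velocities": joint speeds; "effort": joint torques, N m; "tcp_pos": TCP position; "ee_rot": TCP orientation; "force": force on the tool from outside, world axes, zero at the start; "torque": the same for the moment, N m; "opening": opening from 0.0 (shut) to 1.0 (fully open).
Only numpy, scipy, OpenCV 4.12 (cv2) and the standard library are available. Lean on these libraries where they do the work, as an engineer would, in place of code of your own. Each camera call takes 0.05 s, during which the arm holds its last target. There are 200 camera calls.

## Working session

There is one attempt and no reset: what is moved stays moved. The work goes in short steps, Python scripts to look and compute and a tool call to move; the robot and the scene stay as the last step left them, time stands still between calls to the robot, and variables do not carry over. Pictures are saved under pics/ and viewed, about 8 in all and at most 12, crops included, and the job is handed in when it is done.

Besides the shell and the picture viewer there is one more tool, called after "Call:" as a command line: name --argument value ..., lists and objects as JSON in quotes. drive_tool: Moves the arm, as the interface text tells. Its arguments: {"type":"object","properties":{"deltas":{"type":"array"},"jaw":{"type":"number"}},"required":["deltas"]}

```bash
mkdir -p pics; ls; python3 - <<'E'
from plant import sense,capture
import cv2,numpy as np
s=sense();print(s)
for n in("scene","top"):
    c=capture(n);np.savez(f"{n}0.npz",**c);cv2.imwrite(f"pics/{n}0.png",c["img"][...,::-1])
    print(n,c["fx"],c["cx"],c["cy"],np.round(c["camera_from_world"],3).tolist())
E
```

```text
pics
{'t': 0.0, 'joints': array([-1.35357917e+00,  3.51239211e-01,  1.65244816e+00, -1.04961115e-05,
        1.13913608e+00, -8.45837600e-02]), 'joint_velocities': array([ 4.29953695e-04,  4.94395331e-04, -6.99459170e-04,  8.50649102e-04,
        5.83975480e-06,  7.64454025e-04]), 'effort': array([ 3.17792241e-03, -5.06098509e+01, -2.91400284e+01,  9.33417346e-05,
        4.46411606e-03, -1.80245945e-05]), 'tcp_pos': array([ 163.45640732, -524.87397899,  303.34760056]), 'ee_rot': array([ 0.56915345,  0.41943661,  0.56981271, -0.41886842]), 'force': array([-0.61589354,  0.29604548,  0.758167  ]), 'torque': array([0.00385815, 0.00056696, 0.00635997]), 'opening': 0.9987892689839218}
scene 461.1152163702547 281.22018286099245 208.3499333246553 [[-0.272, 0.962, 0.018, 176.541], [0.516, 0.161, -0.841, -230.149], [-0.812, -0.22, -0.541, 1805.888], [0.0, 0.0, 0.0, 1.0]]
top 461.80014800635615 287.93485833882994 216.07108589119883 [[0.022, -1.0, -0.006, -24.885], [-0.993, -0.021, -0.118, 592.487], [0.117, 0.008, -0.993, 1177.169], [0.0, 0.0, 0.0, 1.0]]
```

View pics/scene0.png

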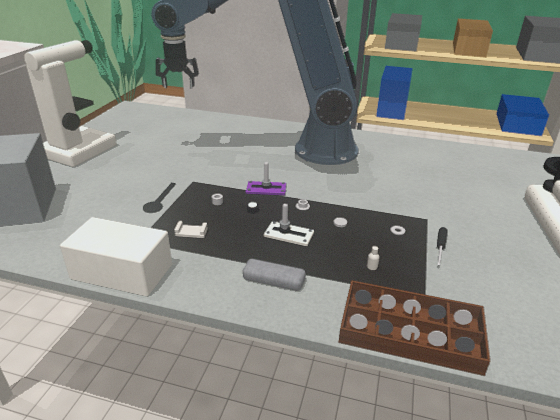

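View pics/top0.png

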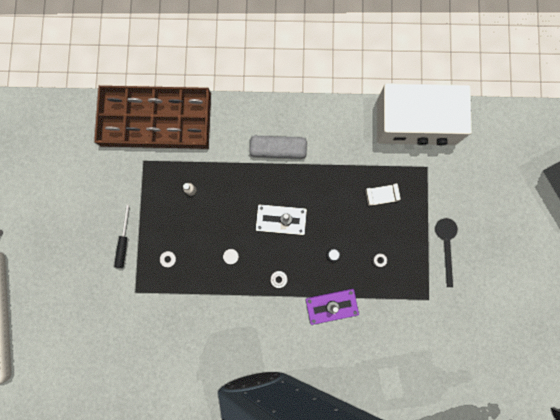

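The foot is at top-image (282,220) with its post at about (286,219). The washer is left (168,259), the bushing in front (279,280) and the spacer right (380,260). The end cap (231,256), knob (334,254) and purple decoy (332,307) are not involved.

```bash
cat > h.py <<'E'
import numpy as np,cv2
from plant import sense,capture
def cloud(c):
    h,w=c["range_z"].shape;v,u=np.mgrid[:h,:w];z=c["range_z"]
    P=np.stack([(u-c["cx"])/c["fx"]*z,(v-c["cy"])/c["fy"]*z,z],-1)
    M=np.linalg.inv(c["camera_from_world"]);W=P@M[:3,:3].T+M[:3,3];W[z<=0]=np.nan;return W
def cast(c,u,v,z):
    M=np.linalg.inv(c["camera_from_world"]);d=M[:3,:3]@[(u-c["cx"])/c["fx"],(v-c["cy"])/c["fy"],1];o=M[:3,3]
    return o+d*(z-o[2])/d[2]
def proj(c,p):
    q=c["camera_from_world"]@np.r_[p,1];return q[0]/q[2]*c["fx"]+c["cx"],q[1]/q[2]*c["fy"]+c["cy"]
E
python3 - <<'E'
from h import *
c=dict(np.load("top0.npz"));W=cloud(c);g=c["img"].astype(int)
for n,u,v,zt in(("washer",168,259,6),("bushing",279,280,20),("spacer",380,260,24),("foot",282,220,12),("post",286,218,100),("cap",231,256,9),("purple",332,307,12)):
    r=30 if n in("foot","purple") else 14
    sl=np.s_[v-r:v+r,u-r:u+r];w=W[sl].reshape(-1,3);gg=g[sl].reshape(-1,3)
    m=(gg.min(1)>110) if n!="purple" else (gg[:,0]-gg[:,1]>40)
    if n=="post": m=w[:,2]>85
    uu,vv=np.meshgrid(np.arange(u-r,u+r),np.arange(v-r,v+r));k=m.sum()
    pts=np.c_[uu.ravel(),vv.ravel()][m].astype(np.float32)
    (a,b),wh,ang=cv2.minAreaRect(pts)
    print(n,k,"rect",round(a,1),round(b,1),wh,ang,"cast",cast(c,a,b,zt).round(1),"med",np.nanmedian(w[m],0).round(1),"zmax",np.nanmax(w[m][:,2]).round(1))
E
```

```text
washer 182 rect 167.5 259.0 (16.0, 15.0) 90.0 cast [474.4 306.2   6. ] med [474.8 306.2   5.1] zmax 11.4
bushing 201 rect 278.5 279.0 (16.26345443725586, 16.26345443725586) 45.0 cast [428.4   9.1  20. ] med [428.2   8.8   5.6] zmax 24.7
spacer 113 rect 380.0 259.5 (13.0, 12.0) 90.0 cast [ 484.9 -255.3   24. ] med [ 483.8 -255.2   23. ] zmax 31.9
foot 1128 rect 280.8 219.2 (49.16090393066406, 26.70804214477539) 5.194429397583008 cast [586.7   6.9  12. ] med [584.6   5.7  11.8] zmax 102.7
post 32 rect 285.0 216.5 (5.0, 6.0) 90.0 cast [584.   -5.4 100. ] med [585.   -5.4  98.2] zmax 102.7
cap 191 rect 230.5 256.0 (14.0, 15.0) 90.0 cast [485.9 138.3   9. ] med [485.9 139.    8.6] zmax 16.3
purple 951 rect 331.9 306.2 (26.926515579223633, 49.281551361083984) 78.40782928466797 cast [ 361. -132.   12.] med [ 362.8 -131.8   12.6] zmax 23.7
```

```bash
cat >> h.py <<'E'
from scipy.spatial.transform import Rotation as Ro
def plan(*tg):
    s=sense();w,x,y,z=s["ee_rot"];R=Ro.from_quat([x,y,z,w]).as_matrix();p=s["tcp_pos"]
    print("t",round(s["t"],2),"tcp",p.round(1),"F",s["force"].round(1),"open",round(85.4*s["opening"],1),"jawdir",R[:,2].round(3),"x",R[:,0].round(3))
    for t in tg: print("to",t,"tool delta mm",(R.T@(np.array(t)-p)).round(1)); p=np.array(t,float)
E
python3 -c "
from h import *
plan([485,-255,250],[485,-255,200])"
```

```text
t 0.1 tcp [ 163.4 -524.9  303.4] F [-0.3  0.4  0. ] open 85.5 jawdir [ 0.297 -0.955 -0.001] x [-0.     0.001 -1.   ]
to [485, -255, 250] tool delta mm [  53.6  387.2 -162.1]
to [485, -255, 200] tool delta mm [50.  -0.   0.1]
```

Call:
drive_tool --deltas '[[[0,0.02,-0.02],0.151],[[0,0.04,-0.03],0.151],[[0.01,0.045,-0.04],0],[[0.01,0.045,-0.04],0],[[0.01,0.045,-0.04],0]]' --jaw 0.05

```text
t: 0.72
tcp_pos: [350.4, -342.8, 272.2]
ee_rot: [0.495, 0.504, 0.496, -0.504]
force: [0.5, -1.0, 0.4]
opening: 0.584
```

```bash
python3 -c "
from h import *
plan([485,-255,250],[485,-255,200])"
```

```text
t 0.72 tcp [ 350.4 -342.8  272.2] F [ 0.5 -1.   0.4] open 49.9 jawdir [-0.017 -1.    -0.001] x [-0.     0.001 -1.   ]
to [485, -255, 250] tool delta mm [ 22.2 133.1 -90. ]
to [485, -255, 200] tool delta mm [50.   0.   0.1]
```

Call:
drive_tool --deltas '[[[0.02,0.045,-0.03],0],[[0.02,0.045,-0.03],0],[[0.02,0.043,-0.03],0],[[0.01,0,0],0]]'

```text
t: 1.23
tcp_pos: [490.8, -248.6, 199.6]
ee_rot: [0.497, 0.503, 0.497, -0.503]
force: [-1.1, -0.6, 0.5]
opening: 0.582
```

```bash
python3 - <<'E'
from h import *
plan([485,-255,100])
c=capture("wrist");np.savez("w1.npz",**c);cv2.imwrite("pics/w1.png",c["img"][...,::-1])
print(proj(c,[485,-255,24]),np.linalg.inv(c["camera_from_world"])[:3,3].round(0))
E
```

```text
t 1.23 tcp [ 490.8 -248.6  199.6] F [-1.1 -0.6  0.5] open 49.7 jawdir [-0.013 -1.    -0.001] x [-0.     0.001 -1.   ]
to [485, -255, 100] tool delta mm [99.6 -5.7  6.5]
(np.float64(288.5836293877689), np.float64(218.05966535695282)) [ 573. -250.  269.]
```

View pics/w1.png

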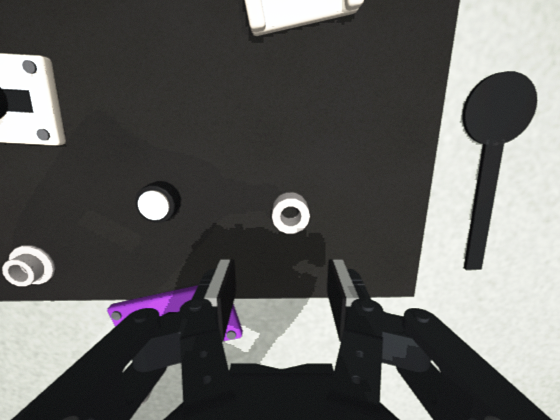

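The tube is seen at wrist pixel (291,213), its rim about (291,208), with the fingers below it. The bushing lies at (27,266).

```bash
cat >> h.py <<'E'
def ring(c,p,zt,R,rmax=40,tol=3.5):
    """centre of the disc-like top face at height zt, outer radius R, near p"""
    W=cloud(c);m=(abs(W[...,2]-zt)<tol)&(np.hypot(W[...,0]-p[0],W[...,1]-p[1])<rmax)
    v,u=np.nonzero(m)
    X=np.array([cast(c,a,b,zt)[:2] for a,b in zip(u,v)])
    hull=cv2.convexHull(X.astype(np.float32))[:,0]
    from scipy.optimize import least_squares
    f=least_squares(lambda q:np.hypot(*(hull-q[:2]).T)-q[2],[*X.mean(0),R],loss="soft_l1")
    print("ring n",len(X),"mean",X.mean(0).round(1),"fit",f.x.round(1),"z",np.nanmedian(W[m][:,2]).round(1));return f.x
E
python3 - <<'E'
from h import *
c=dict(np.load("w1.npz"))
ring(c,(485,-255),24,17)
g=c["img"][150:270,230:350].astype(int).min(2)>150
v,u=np.nonzero(g);print(u.min()+230,u.max()+230,v.min()+150,v.max()+150,proj(c,[485,-255,24]),proj(c,[485,-255,0]))
E
```

```text
ring n 719 mean [ 487.4 -257. ] fit [ 487.2 -256.9   16.5] z 22.9
272 309 198 233 (np.float64(288.5836293877689), np.float64(218.05966535695282)) (np.float64(288.00143013730184), np.float64(209.6597807447976))
```

Call:
drive_tool --deltas '[[[0.03,-0.0035,0.0083],0],[[0.03,0,0],0],[[0.03,0,0],0],[[0.02,0,0],0],[[0.005,0,0],0]]' --jaw 0.043

```text
t: 1.9
tcp_pos: [482.0, -261.5, 82.2]
ee_rot: [-0.495, -0.504, -0.496, 0.505]
force: [-0.1, 1.5, 0.9]
opening: 0.503
```

```bash
python3 - <<'E'
from h import *
plan([487.3,-257,76])
c=capture("wrist");np.savez("w2.npz",**c);cv2.imwrite("pics/w2.png",c["img"][...,::-1])
E
```

```text
t 1.9 tcp [ 482.  -261.5   82.2] F [-0.1  1.5  0.9] open 43.0 jawdir [-0.019 -1.    -0.001] x [-0.001  0.001 -1.   ]
to [487.3, -257, 76] tool delta mm [ 6.2  5.2 -4.6]
```

View pics/w2.png

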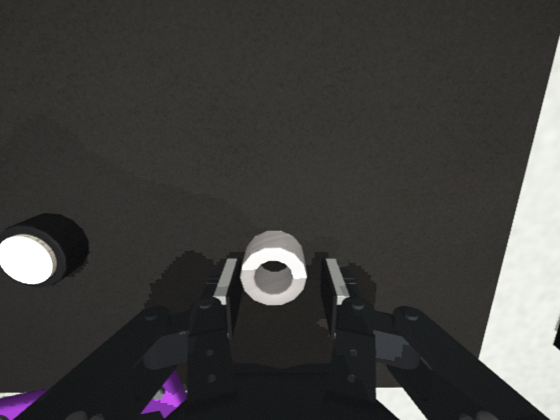

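The tube (273,275) is between the pads but nearer the left one, so I shift and lower before closing.

Call:
drive_tool --deltas '[[[0.0,0.005,-0.0045],0],[[0.004,0,0],0],[[0.002,0,0],0]]'

```text
t: 2.33
tcp_pos: [488.1, -257.9, 78.2]
ee_rot: [0.496, 0.505, 0.494, -0.505]
force: [0.3, 0.1, 0.2]
opening: 0.506
```

```bash
python3 - <<'E'
from h import *
plan([487.3,-257,76])
c=capture("wrist");ring(c,(487,-257),24,17)
E
```

```text
t 2.33 tcp [ 488.1 -257.9   78.2] F [0.3 0.1 0.2] open 43.2 jawdir [-0.019 -1.     0.002] x [ 0.002 -0.002 -1.   ]
to [487.3, -257, 76] tool delta mm [ 2.2 -0.9 -0.9]
ring n 2777 mean [ 489.7 -257.9] fit [ 496.  -254.9   29.1] z 23.0
```

Call:
drive_tool --deltas '[[[0.003,0,0],0],[[0,0,0],0],[[0,0,0],0],[[0,0,0],0]]' --jaw 0.02

```text
t: 2.88
tcp_pos: [488.4, -258.1, 77.3]
ee_rot: [0.496, 0.505, 0.494, -0.505]
force: [0.2, -0.0, 0.5]
opening: 0.373
```

Call:
drive_tool --deltas '[[[-0.03,0,0],0],[[-0.03,0,0],0],[[-0.03,0,0],0],[[-0.01,0,0],0]]'

```text
t: 3.38
tcp_pos: [487.4, -257.4, 177.7]
ee_rot: [-0.495, -0.504, -0.496, 0.505]
force: [0.4, -0.3, -1.4]
opening: 0.374
```

```bash
python3 - <<'E'
from h import *
plan([584.5,-5.4,190])
c=capture("wrist");np.savez("w3.npz",**c);cv2.imwrite("pics/w3.png",c["img"][...,::-1])
E
```

```text
t 3.38 tcp [ 487.4 -257.4  177.7] F [ 0.4 -0.3 -1.4] open 32.0 jawdir [-0.019 -1.    -0.   ] x [-0.001  0.    -1.   ]
to [584.5, -5.4, 190] tool delta mm [ -12.3   92.3 -253.8]
```

View pics/w3.png

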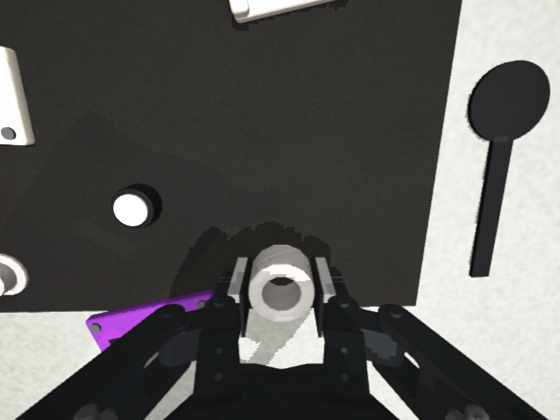

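Call:
drive_tool --deltas '[[[-0.015,0.006,-0.042],0],[[-0.015,0.006,-0.05],0],[[0,0.006,-0.05],0],[[0,0.006,-0.05],0],[[0,0.006,-0.04],0]]'

```text
t: 4.05
tcp_pos: [521.3, -21.5, 203.4]
ee_rot: [-0.492, -0.505, -0.496, 0.507]
force: [0.9, -0.4, -1.1]
opening: 0.376
```

Call:
drive_tool --deltas '[[[0,0,-0.015],0],[[0,0,0],0]]'

```text
t: 4.3
tcp_pos: [521.1, -4.3, 201.3]
ee_rot: [-0.492, -0.503, -0.498, 0.507]
force: [-0.4, 1.2, -1.8]
opening: 0.376
```

```bash
python3 - <<'E'
from h import *
plan([584.5,-5.4,190])
c=capture("wrist");np.savez("w4.npz",**c);cv2.imwrite("pics/w4.png",c["img"][...,::-1])
print(proj(c,[584.5,-5.4,100]))
E
```

```text
t 4.3 tcp [521.1  -4.3 201.3] F [-0.4  1.2 -1.8] open 32.1 jawdir [-0.021 -1.    -0.002] x [-0.01   0.002 -1.   ]
to [584.5, -5.4, 190] tool delta mm [10.7 63.5 -0.2]
(np.float64(281.1028899732911), np.float64(146.71217751489053))
```

View pics/w4.png

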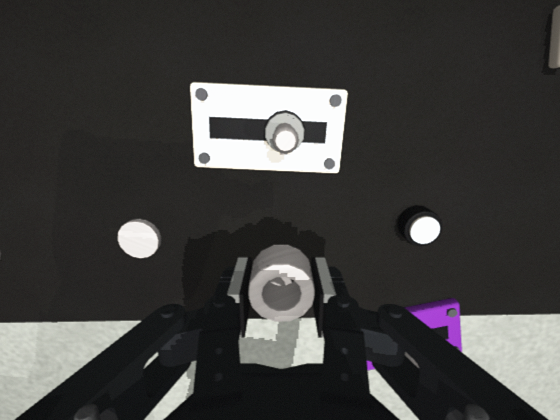

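Post top at (286,139), with the tube in hand ringed at (281,285). I measure both in the same view.

```bash
cat >> h.py <<'E'
def blob(c,u0,v0,r,zt,lo,show=""):
    g=cv2.cvtColor(c["img"],cv2.COLOR_RGB2GRAY)[v0-r:v0+r,u0-r:u0+r];m=(g>lo).astype(np.uint8)
    n,l,st,ce=cv2.connectedComponentsWithStats(m);k=1+np.argmin(np.hypot(*(ce[1:]-r).T)-st[1:,4]**.5/2)
    u,v=ce[k]+[u0-r,v0-r];p=cast(c,u,v,zt);print("blob",show,st[k],round(u,1),round(v,1),p.round(1));return p
E
python3 - <<'E'
from h import *
c=dict(np.load("w4.npz"));W=cloud(c)
for lo in(200,225,240):blob(c,286,138,22,100,lo,lo)
v,u=np.nonzero((W[...,2]>93)&(W[...,2]<108)&(np.hypot(W[...,0]-586,W[...,1]+6)<25));print(len(u),u.min(),u.max(),v.min(),v.max(),u.mean(),v.mean(),cast(c,u.mean(),v.mean(),100))
m=(np.hypot(W[...,0]-521,W[...,1]+4)<25)&(W[...,2]>115)
m[:, :246]=0;m[:,317:]=0
z=W[m][:,2];print(np.histogram(z,np.arange(114,170,3)))
print(W[285,250:316:6].round(1).tolist());print(W[245:330:6,281].round(1).tolist())
crop=cv2.resize(c["img"][100:330,200:360],None,fx=2.5,fy=2.5,interpolation=cv2.INTER_CUBIC);cv2.imwrite("pics/w4c.png",crop[...,::-1])
E
```

```text
blob 200 [ 12  14  20  21 317] 285.2 140.2 [588.1  -7.8 100. ]
blob 225 [ 12  15  19  20 297] 285.1 140.2 [588.1  -7.7 100. ]
blob 240 [ 12  15  19  19 282] 285.1 140.3 [588.   -7.7 100. ]
567 272 299 126 153 285.49029982363317 139.51322751322752 [588.4440019   -7.96369789 100.        ]
(array([   0,    0,    0,   92,  224,  245,  295,  324,  312,  373, 1282,
       1127,   69,   63,   42,   20,    1,    0]), array([114, 117, 120, 123, 126, 129, 132, 135, 138, 141, 144, 147, 150,
       153, 156, 159, 162, 165, 168]))
[[524.0, 10.9, 146.7], [523.6, 8.1, 146.2], [524.0, 5.1, 146.9], [512.7, 3.3, 129.7], [510.2, 0.2, 126.0], [440.4, -1.1, 19.3], [508.7, -6.7, 123.9], [510.4, -10.1, 126.5], [515.2, -13.1, 134.1], [524.1, -15.3, 147.7], [523.8, -18.2, 147.3]]
[[534.6, -4.3, 124.6], [534.7, -4.4, 132.1], [535.1, -4.4, 139.4], [534.7, -4.4, 144.8], [532.5, -4.3, 146.6], [529.1, -4.3, 146.4], [440.0, -2.1, 11.6], [508.6, -3.8, 125.7], [509.2, -3.8, 132.3], [509.0, -3.8, 137.5], [509.3, -3.9, 143.0], [508.3, -3.8, 146.5], [505.5, -3.8, 147.6], [378.1, -0.7, -0.1], [370.4, -0.6, 0.7]]
```

View pics/w4c.png

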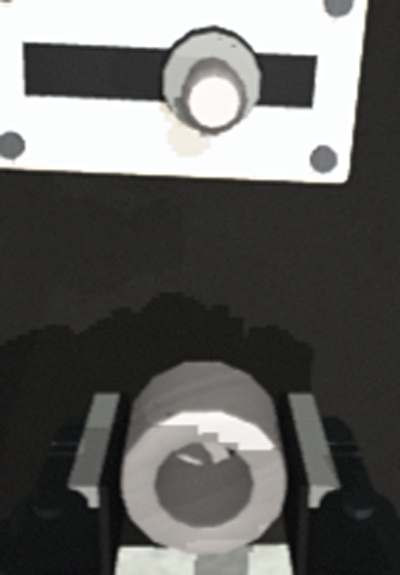

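The rim and bore are clean in this crop: tube bore centre at (204,484), post top at (214,102), both in crop pixels. I fit the rim precisely.

```bash
cat >> h.py <<'E'
def circ(c,u0,u1,v0,v1,zt,tol=2.5):
    W=cloud(c);m=np.zeros(W.shape[:2],bool);m[v0:v1,u0:u1]=abs(W[v0:v1,u0:u1,2]-zt)<tol
    v,u=np.nonzero(m);X=np.array([cast(c,a,b,zt)[:2] for a,b in zip(u,v)])
    q,r=cv2.minEnclosingCircle(X.astype(np.float32))
    print("circ n",len(X),"minenc",np.round(q,1),round(r,1),"mean",X.mean(0).round(1),"mid",((X.max(0)+X.min(0))/2).round(1),"ext",np.ptp(X,0).round(1))
E
python3 - <<'E'
from h import *
c=dict(np.load("w4.npz"));circ(c,248,316,250,325,147.5);circ(c,265,305,120,160,100,4)
plan()
E
```

```text
circ n 2255 minenc [520.2  -4.3] 20.1 mean [520.2  -4.4] mid [519.8  -4.3] ext [33.8 33. ]
circ n 449 minenc [588.1  -7.9] 7.0 mean [588.2  -8. ] mid [588.1  -8. ] ext [13.3 13. ]
t 4.35 tcp [521.1  -4.9 201.4] F [-0.4  0.4 -1.2] open 31.8 jawdir [-0.021 -1.    -0.002] x [-0.01   0.002 -1.   ]
```

Call:
drive_tool --deltas '[[[0,0.022,0.001],0],[[0,0.022,0.001],0],[[0,0.018,0],0],[[0,0,0],0]]'

```text
t: 4.85
tcp_pos: [583.9, -14.4, 199.3]
ee_rot: [-0.49, -0.504, -0.497, 0.509]
force: [-0.8, -0.3, -1.2]
opening: 0.377
```

```bash
python3 -c "
from h import *
plan([589,-8.2,190])"
```

```text
t 4.85 tcp [583.9 -14.4 199.3] F [-0.8 -0.3 -1.2] open 32.2 jawdir [-0.027 -1.    -0.001] x [-0.012  0.002 -1.   ]
to [589, -8.2, 190] tool delta mm [ 9.3  5.  -6.4]
```

Call:
drive_tool --deltas '[[[0,0.005,-0.0064],-0.026],[[0,0,0],0],[[0,0,0],0]]'

```text
t: 5.22
tcp_pos: [587.9, -9.1, 198.8]
ee_rot: [0.496, 0.497, 0.504, -0.503]
force: [-0.9, -0.1, -1.1]
opening: 0.377
```

```bash
python3 - <<'E'
from h import *
plan([589,-8.2,190])
c=capture("wrist");np.savez("w5.npz",**c)
z=sense()["tcp_pos"][2]-53.5;print(z);circ(c,248,316,250,325,z)
E
```

```text
t 5.22 tcp [587.9  -9.1 198.8] F [-0.9 -0.1 -1.1] open 32.2 jawdir [-0.001 -1.    -0.002] x [-0.014  0.002 -1.   ]
to [589, -8.2, 190] tool delta mm [ 8.8  1.2 -0.8]
145.36909523408536
circ n 2191 minenc [587.1  -9.1] 20.1 mean [587.   -9.1] mid [586.5  -9.2] ext [33.2 32.9]
```

Call:
drive_tool --deltas '[[[0.0,0.0016,-0.0012],0],[[0.008,0,0],0],[[0.006,0,0],0],[[0,0,0],0]]'

```text
t: 5.78
tcp_pos: [589.0, -7.6, 183.6]
ee_rot: [0.496, 0.497, 0.504, -0.503]
force: [0.0, -0.4, -1.8]
opening: 0.377
```

```bash
python3 - <<'E'
from h import *
plan([588.9,-7.9,170])
E
```

```text
t 5.78 tcp [589.   -7.6 183.6] F [ 0.  -0.4 -1.8] open 32.2 jawdir [-0.    -1.    -0.002] x [-0.014  0.002 -1.   ]
to [588.9, -7.9, 170] tool delta mm [13.6  0.1  0.3]
```

Call:
drive_tool --deltas '[[[0.004,0.0002,0.0003],0],[[0.003,0,0],0],[[0.003,0,0],0],[[0.003,0,0],0]]'

```text
t: 6.28
tcp_pos: [589.3, -8.0, 170.0]
ee_rot: [0.496, 0.497, 0.504, -0.503]
force: [0.2, 0.2, -1.4]
opening: 0.378
```

Call:
drive_tool --deltas '[[[0.008,0.0001,0],0],[[0.008,0.0001,0],0],[[0.008,0.0001,0],0],[[0.008,0.0001,0],0],[[0.003,0.0001,0],0]]'

```text
t: 6.9
tcp_pos: [589.3, -7.9, 132.2]
ee_rot: [0.496, 0.497, 0.504, -0.503]
force: [-0.5, -0.5, -1.1]
opening: 0.372
```

Call:
drive_tool --deltas '[[[0.002,0,0],0],[[0.0015,0,0],0]]'

```text
t: 7.15
tcp_pos: [589.3, -7.9, 128.5]
ee_rot: [0.496, 0.497, 0.504, -0.503]
force: [0.0, 0.5, -0.1]
opening: 0.377
```

Call:
drive_tool --deltas '[[[0.0015,0,0],0],[[0.0015,0,0],0]]'

```text
t: 7.4
tcp_pos: [589.3, -7.9, 125.6]
ee_rot: [0.496, 0.497, 0.504, -0.503]
force: [-0.5, -0.2, -0.9]
opening: 0.375
```

Call:
drive_tool --deltas '[[[0.0015,0,0],0],[[0.0012,0,0],0]]'

```text
t: 7.65
tcp_pos: [589.3, -7.9, 122.8]
ee_rot: [0.496, 0.497, 0.504, -0.503]
force: [-0.0, 0.0, -2.2]
opening: 0.374
```

Call:
drive_tool --deltas '[[[0.001,0,0],0],[[0.001,0,0],0]]'

```text
t: 7.9
tcp_pos: [589.3, -7.9, 120.7]
ee_rot: [0.496, 0.497, 0.503, -0.503]
force: [0.2, -0.1, -1.3]
opening: 0.377
```

Call:
drive_tool --deltas '[[[0.001,0,0],0],[[0.001,0,0],0]]'

```text
t: 8.15
tcp_pos: [589.4, -7.9, 119.0]
ee_rot: [0.496, 0.497, 0.503, -0.503]
force: [-2.6, -0.7, 6.9]
opening: 0.378
```

Call:
drive_tool --deltas '[[[0.001,0,0],0],[[0.001,0,0],0]]'

```text
t: 8.4
tcp_pos: [589.4, -7.9, 118.0]
ee_rot: [0.496, 0.497, 0.503, -0.503]
force: [-2.2, -1.0, 6.1]
opening: 0.375
```

Call:
drive_tool --deltas '[[[0,0,0],0],[[0,0,0],0],[[0,0,0],0]]' --jaw 0.055

```text
t: 8.78
tcp_pos: [589.5, -7.9, 118.1]
ee_rot: [0.496, 0.497, 0.503, -0.503]
force: [0.3, 0.1, -0.4]
opening: 0.644
```

Call:
drive_tool --deltas '[[[-0.02,0,0],0],[[-0.025,0,0],0],[[-0.025,0,0],0],[[-0.02,0,0],0],[[0,-0.02,-0.03],0]]'

```text
t: 9.4
tcp_pos: [571.8, 21.2, 217.1]
ee_rot: [-0.497, -0.499, -0.502, 0.502]
force: [0.2, 1.3, -0.9]
opening: 0.645
```

Call:
drive_tool --deltas '[[[0,-0.025,-0.05],0],[[0,-0.025,-0.055],0],[[0,-0.02,-0.055],0],[[0,-0.02,-0.05],0],[[0,0,-0.03],0]]'

```text
t: 10.02
tcp_pos: [479.7, 268.2, 226.1]
ee_rot: [0.498, 0.502, 0.499, -0.5]
force: [0.5, -1.1, -0.3]
opening: 0.647
```

```bash
python3 - <<'E'
from h import *
plan([474.6,306.2,150])
c=capture("wrist");np.savez("w6.npz",**c);cv2.imwrite("pics/w6.png",c["img"][...,::-1])
print(proj(c,[474.6,306.2,6]))
E
```

```text
t 10.03 tcp [479.7 268.2 226.1] F [ 0.5 -1.1 -0.3] open 55.2 jawdir [-0.004 -1.    -0.003] x [ 0.001  0.003 -1.   ]
to [474.6, 306.2, 150] tool delta mm [ 76.3  -5.4 -37.7]
(np.float64(245.1501884383303), np.float64(203.33225359080058))
```

View pics/w6.png

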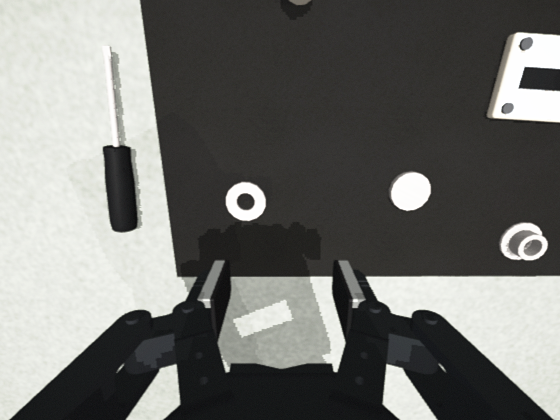

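Washer seen at (246,201), clear of its neighbours.

```bash
python3 - <<'E'
from h import *
c=dict(np.load("w6.npz"))
p=blob(c,246,201,26,6,140)
plan([p[0],p[1],110])
E
```

```text
blob  [   6    7   40   39 1003] 245.4 201.0 [477.1 305.9   6. ]
t 10.07 tcp [480.3 270.6 226.5] F [-1.6  1.4 -0.1] open 54.9 jawdir [-0.004 -1.    -0.005] x [ 0.003  0.005 -1.   ]
to [np.float64(477.09367419921267), np.float64(305.8651493148078), 110] tool delta mm [116.6  -3.7 -34.7]
```

Call:
drive_tool --deltas '[[[0.02,-0.004,-0.033],0],[[0.03,0,0],0],[[0.03,0,0],0],[[0.025,0,0],0],[[0,0,0],0]]' --jaw 0.05

```text
t: 10.7
tcp_pos: [478.5, 307.2, 125.9]
ee_rot: [0.5, 0.505, 0.499, -0.496]
force: [0.3, -0.0, 1.2]
opening: 0.583
```

```bash
python3 - <<'E'
from h import *
plan([477.1,305.9,85])
c=capture("wrist");np.savez("w7.npz",**c)
u,v=proj(c,[477.1,305.9,6]);blob(c,int(u),int(v),45,6,140)
E
```

```text
t 10.7 tcp [478.5 307.2 125.9] F [ 0.3 -0.   1.2] open 49.8 jawdir [-0.001 -1.    -0.009] x [ 0.01   0.009 -1.   ]
to [477.1, 305.9, 85] tool delta mm [40.9 -1.9  1.6]
blob  [  16   18   59   54 1967] 283.8 239.4 [478.1 306.3   6. ]
```

Call:
drive_tool --deltas '[[[0.02,-0.0016,0.002],0],[[0.02,0,0],0],[[0.005,0,0],0],[[0,0,0],0]]' --jaw 0.049

```text
t: 11.25
tcp_pos: [480.7, 306.9, 85.9]
ee_rot: [0.501, 0.508, 0.498, -0.492]
force: [-0.4, 0.2, -0.1]
opening: 0.575
```

```bash
python3 - <<'E'
from h import *
plan([477.3,305.6,76])
c=capture("wrist");np.savez("w8.npz",**c);cv2.imwrite("pics/w8.png",c["img"][...,::-1])
u,v=proj(c,[477.9,306.2,6]);blob(c,int(u),int(v),50,6,140)
W=cloud(c);print([ (x,np.nanmin(W[200:330,x,2]).round(1)) for x in range(200,370,12)])
E
```

```text
t 11.25 tcp [480.7 306.9  85.9] F [-0.4  0.2 -0.1] open 49.1 jawdir [-0.002 -1.    -0.013] x [ 0.019  0.013 -1.   ]
to [477.3, 305.6, 76] tool delta mm [ 9.8 -3.6  1.5]
blob  [  16   18   70   65 2798] 284.3 270.7 [478.6 306.2   6. ]
[(200, np.float64(-2.1)), (212, np.float64(-1.7)), (224, np.float64(-1.5)), (236, np.float64(-1.7)), (248, np.float64(-1.9)), (260, np.float64(-1.9)), (272, np.float64(-2.0)), (284, np.float64(-1.7)), (296, np.float64(-1.9)), (308, np.float64(-1.4)), (320, np.float64(-1.9)), (332, np.float64(-1.2)), (344, np.float64(-1.5)), (356, np.float64(-1.7)), (368, np.float64(-1.7))]
```

View pics/w8.png

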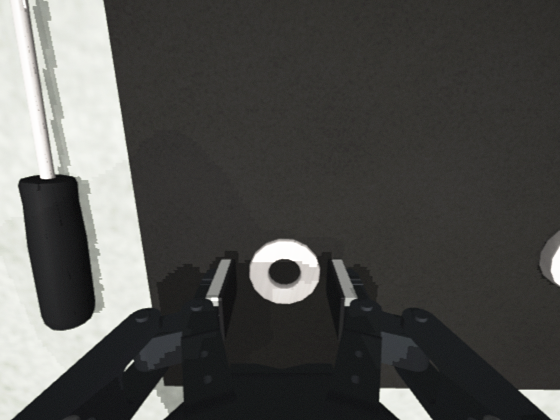

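Washer (284,271) sits centrally between the open pads. The last approach goes by touch.

Call:
drive_tool --deltas '[[[0.003,-0.003,0.0013],0],[[0.004,0,0],0],[[0,0,0],0]]' --jaw 0.047

```text
t: 11.68
tcp_pos: [478.0, 305.9, 79.6]
ee_rot: [0.501, 0.509, 0.498, -0.492]
force: [0.4, -0.1, -0.0]
opening: 0.552
```

Call:
drive_tool --deltas '[[[0.0015,-0.0003,0],0],[[0.0015,0,0],0]]'

```text
t: 11.92
tcp_pos: [477.8, 306.0, 76.5]
ee_rot: [0.501, 0.509, 0.498, -0.492]
force: [-0.0, 0.1, 0.4]
opening: 0.551
```

Call:
drive_tool --deltas '[[[0.0015,0,0],0],[[0.001,0,0],0]]'

```text
t: 12.18
tcp_pos: [477.9, 306.1, 73.8]
ee_rot: [0.501, 0.509, 0.498, -0.492]
force: [0.2, -0.6, -0.3]
opening: 0.551
```

Call:
drive_tool --deltas '[[[0.001,0,0],0],[[0.001,0,0],0]]'

```text
t: 12.42
tcp_pos: [478.0, 306.1, 71.7]
ee_rot: [0.501, 0.509, 0.498, -0.492]
force: [-0.9, -0.3, -0.0]
opening: 0.551
```

Call:
drive_tool --deltas '[[[0.001,0,0],0],[[0.0005,0,0],0]]'

```text
t: 12.68
tcp_pos: [478.1, 306.1, 70.4]
ee_rot: [0.501, 0.509, 0.498, -0.492]
force: [-2.5, -2.2, 9.9]
opening: 0.552
```

Call:
drive_tool --deltas '[[[-0.002,0,0],0],[[0,0,0],0],[[0,0,0],0],[[0,0,0],0]]' --jaw 0.03

```text
t: 13.18
tcp_pos: [478.0, 306.0, 72.5]
ee_rot: [0.501, 0.509, 0.498, -0.492]
force: [-0.4, -0.6, -0.5]
opening: 0.448
```

Call:
drive_tool --deltas '[[[-0.01,0,0],0],[[-0.03,0,0],0],[[-0.04,0,0],0],[[-0.04,0,0],0],[[0,0,0],0]]'

```text
t: 13.8
tcp_pos: [475.4, 304.3, 198.0]
ee_rot: [0.501, 0.509, 0.498, -0.492]
force: [-0.6, 1.0, 0.2]
opening: 0.452
```

```bash
python3 - <<'E'
from h import *
plan([530,-8,200])
c=capture("wrist");np.savez("w9.npz",**c);cv2.imwrite("pics/w9.png",c["img"][...,::-1])
E
```

```text
t 13.8 tcp [475.4 304.3 198. ] F [-0.6  1.   0.2] open 38.6 jawdir [-0.002 -1.    -0.014] x [ 0.021  0.014 -1.   ]
to [530, -8, 200] tool delta mm [ -5.3  55.2 312.2]
```

Call:
drive_tool --deltas '[[[0,0.005,0.02],0],[[0,0.008,0.035],0],[[0,0.008,0.04],0],[[0,0.008,0.04],0],[[0,0.008,0.04],0]]'

```text
t: 14.48
tcp_pos: [510.3, 121.3, 189.8]
ee_rot: [0.5, 0.505, 0.5, -0.494]
force: [0.0, 0.2, -1.1]
opening: 0.444
```

Call:
drive_tool --deltas '[[[0,0.006,0.04],0],[[0,0.005,0.035],0],[[0,0.002,0.025],0],[[0,0,0.015],0],[[0,0,0],0]]'

```text
t: 15.1
tcp_pos: [520.7, -3.8, 183.8]
ee_rot: [0.497, 0.504, 0.501, -0.498]
force: [0.0, -0.0, -1.4]
opening: 0.449
```

```bash
python3 - <<'E'
from h import *
plan([530,-8,200])
c=capture("wrist");np.savez("w10.npz",**c);cv2.imwrite("pics/w10.png",cv2.resize(c["img"][60:360,130:430],None,fx=2,fy=2)[...,::-1])
u,v=proj(c,[588,-8,100]);blob(c,int(u),int(v),22,100,225,"post")
z=sense()["tcp_pos"][2]-65;print(z);circ(c,238,326,240,330,z,3)
E
```

```text
t 15.1 tcp [520.7  -3.8 183.8] F [ 0.  -0.  -1.4] open 38.4 jawdir [-0.004 -1.    -0.01 ] x [ 0.001  0.01  -1.   ]
to [530, -8, 200] tool delta mm [-16.2   9.4   4. ]
blob post [  0   0  44  44 826] 292.7 142.4 [589.1  -9.2 100. ]
118.86755778181018
circ n 3217 minenc [522.2  -3.3] 24.7 mean [519.7  -3.5] mid [519.4  -3.4] ext [40.9 44.7]
```

View pics/w10.png

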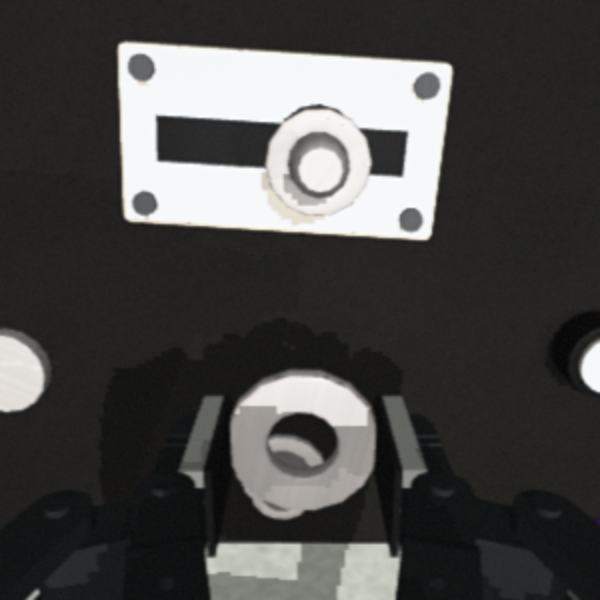

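The washer is held level between the pads, and the spacer is around the post (crop (320,165)).

```bash
python3 - <<'E'
from h import *
c=dict(np.load("w10.npz"));u,v=map(int,proj(c,[588,-8,100]));circ(c,u-25,u+25,v-25,v+25,100,4)
blob(c,290,142,13,100,225,"post")
circ(c,249,314,240,330,118.9,3)
W=cloud(c);print(W[268:330:5,281].round(1).tolist())
plan()
E
```

```text
circ n 549 minenc [588.2  -8. ] 7.1 mean [588.2  -7.9] mid [588.4  -7.8] ext [13.5 13.3]
blob post [  3   5  21  21 342] 289.9 144.4 [588.1  -7.8 100. ]
circ n 2819 minenc [519.   -3.3] 20.5 mean [519.3  -3.3] mid [519.1  -3. ] ext [40.4 34.4]
[[460.0, -1.6, -0.7], [455.4, -1.6, 0.9], [449.2, -1.5, -0.1], [446.3, -1.6, 4.3], [440.2, -1.5, 3.5], [441.3, -1.6, 13.8], [506.8, -3.0, 115.5], [505.0, -3.0, 117.5], [501.5, -3.0, 117.1], [498.7, -3.0, 117.7], [401.7, -1.3, -0.1], [395.7, -1.3, 0.2], [388.7, -1.2, -0.5]]
t 15.15 tcp [520.7  -3.2 183.9] F [-0.3  0.3 -0.4] open 38.3 jawdir [-0.003 -1.    -0.01 ] x [ 0.001  0.01  -1.   ]
```

Call:
drive_tool --deltas '[[[-0.004,0.018,0.001],0],[[-0.002,0.02,0.001],0],[[0,0.018,0.001],0],[[0,0.01,0.001],0],[[0,0,0],0]]'

```text
t: 15.78
tcp_pos: [587.3, -3.1, 189.0]
ee_rot: [0.497, 0.502, 0.503, -0.497]
force: [-0.2, 0.1, -0.7]
opening: 0.45
```

```bash
python3 - <<'E'
from h import *
plan([589.6,-8,180])
c=capture("wrist");z=sense()["tcp_pos"][2]-65;circ(c,249,314,240,330,z,3)
E
```

```text
t 15.78 tcp [587.3  -3.1 189. ] F [-0.2  0.1 -0.7] open 38.4 jawdir [ 0.001 -1.    -0.011] x [-0.002  0.011 -1.   ]
to [589.6, -8, 180] tool delta mm [9.  2.3 5. ]
circ n 2859 minenc [585.4  -2.9] 20.8 mean [585.8  -2.4] mid [585.5  -2.3] ext [40.5 34.4]
```

Call:
drive_tool --deltas '[[[0,0.0025,0.0052],0],[[0.004,0,0],0],[[0.004,0,0],0],[[0,0,0],0]]'

```text
t: 16.32
tcp_pos: [588.3, -8.5, 180.2]
ee_rot: [0.497, 0.502, 0.504, -0.498]
force: [0.1, 0.2, -0.2]
opening: 0.447
```

```bash
python3 - <<'E'
from h import *
plan([589.8,-8.4,170])
c=capture("wrist");z=sense()["tcp_pos"][2]-65;circ(c,249,314,240,330,z,3)
E
```

```text
t 16.32 tcp [588.3  -8.5 180.2] F [ 0.1  0.2 -0.2] open 38.2 jawdir [ 0.001 -1.    -0.011] x [-0.003  0.011 -1.   ]
to [589.8, -8.4, 170] tool delta mm [10.2  1.6  0.1]
circ n 2724 minenc [586.5  -7.6] 20.7 mean [586.3  -7.7] mid [586.5  -7.7] ext [40.5 34.4]
```

Call:
drive_tool --deltas '[[[0.002,0.0017,0.0002],0],[[0.003,0,0.0001],0],[[0.003,0,0],0],[[0.003,0,0],0]]'

```text
t: 16.88
tcp_pos: [590.3, -8.6, 168.9]
ee_rot: [0.497, 0.502, 0.504, -0.498]
force: [-0.8, -0.4, -1.2]
opening: 0.447
```

Call:
drive_tool --deltas '[[[0.002,0,0],0],[[0.002,0,0],0]]'

```text
t: 17.12
tcp_pos: [590.2, -8.5, 164.5]
ee_rot: [0.497, 0.502, 0.504, -0.498]
force: [0.3, -0.2, -1.1]
opening: 0.451
```

Call:
drive_tool --deltas '[[[0.006,0,0.0001],0],[[0.006,0,0.0001],0],[[0.006,0,0.0001],0],[[0.003,0,0],0],[[0.001,0,0],0]]'

```text
t: 17.75
tcp_pos: [590.0, -8.6, 140.6]
ee_rot: [0.497, 0.502, 0.504, -0.498]
force: [0.6, 0.2, 0.9]
opening: 0.443
```

Call:
drive_tool --deltas '[[[0.0015,0,0],0],[[0.001,0,0],0]]'

```text
t: 18.0
tcp_pos: [590.1, -8.6, 138.1]
ee_rot: [0.497, 0.502, 0.504, -0.498]
force: [-0.3, 0.4, -0.2]
opening: 0.446
```

Call:
drive_tool --deltas '[[[0.001,0,0],0],[[0.001,0,0],0]]'

```text
t: 18.25
tcp_pos: [590.3, -8.5, 136.4]
ee_rot: [0.497, 0.502, 0.504, -0.498]
force: [-2.7, 0.9, 5.5]
opening: 0.447
```

Call:
drive_tool --deltas '[[[0,0,0],0],[[0,0,0],0],[[0,0,0],0]]' --jaw 0.06

```text
t: 18.62
tcp_pos: [590.3, -8.5, 136.4]
ee_rot: [0.497, 0.502, 0.504, -0.497]
force: [-0.1, 0.5, -0.3]
opening: 0.701
```

Call:
drive_tool --deltas '[[[-0.02,0,0],0],[[-0.02,0,0],0],[[-0.02,0,0],0],[[-0.015,-0.005,0],0],[[0,-0.02,-0.003],0]]'

```text
t: 19.25
tcp_pos: [565.1, -6.5, 213.5]
ee_rot: [0.497, 0.502, 0.504, -0.498]
force: [0.0, 0.5, -0.5]
opening: 0.702
```

Call:
drive_tool --deltas '[[[0,-0.035,-0.005],0],[[0,-0.035,-0.005],0],[[0,-0.035,-0.004],0],[[0,-0.02,0],0],[[0,0,0],0]]'

```text
t: 19.88
tcp_pos: [433.6, 8.0, 214.1]
ee_rot: [0.497, 0.502, 0.504, -0.498]
force: [0.7, 0.4, 0.2]
opening: 0.7
```

```bash
python3 - <<'E'
from h import *
plan([429,9,130])
c=capture("wrist");np.savez("w11.npz",**c)
u,v=map(int,proj(c,[429,9,20]));print(u,v);circ(c,u-35,u+35,v-35,v+35,20,3);circ(c,u-45,u+45,v-45,v+45,5,2)
E
```

```text
t 19.88 tcp [433.6   8.  214.1] F [0.7 0.4 0.2] open 59.8 jawdir [ 0.001 -1.    -0.011] x [-0.003  0.011 -1.   ]
to [429, 9, 130] tool delta mm [84.2 -4.3 -0.1]
282 209
circ n 419 minenc [430.4   8. ] 14.6 mean [430.5   7.9] mid [430.4   8.3] ext [27.9 28.5]
circ n 569 minenc [430.3   7.9] 21.6 mean [434.6   8.1] mid [430.5   8. ] ext [41.6 42.8]
```

Call:
drive_tool --deltas '[[[0.025,-0.0015,0.0012],0],[[0.03,-0.001,0.001],0],[[0.03,0,0],0],[[0.025,0,0],0],[[0,0,0],0]]' --jaw 0.042

```text
t: 20.55
tcp_pos: [437.2, 6.3, 101.7]
ee_rot: [0.498, 0.503, 0.502, -0.496]
force: [-0.4, -0.7, -0.5]
opening: 0.493
```

```bash
python3 - <<'E'
from h import *
plan([430.6,7.2,80])
c=capture("wrist");np.savez("w12.npz",**c);cv2.imwrite("pics/w12.png",c["img"][...,::-1])
u,v=map(int,proj(c,[430.4,8,20]));print(u,v);circ(c,u-50,u+50,v-50,v+50,20,3)
E
```

```text
t 20.55 tcp [437.2   6.3 101.7] F [-0.4 -0.7 -0.5] open 42.1 jawdir [ 0.001 -1.    -0.01 ] x [ 0.003  0.01  -1.   ]
to [430.6, 7.2, 80] tool delta mm [21.7 -6.6 -0.7]
279 274
circ n 1050 minenc [431.2   8.1] 14.9 mean [431.5   8.1] mid [431.2   8.1] ext [28.6 28.7]
```

Call:
drive_tool --deltas '[[[0.003,-0.0063,-0.0007],0],[[0.007,0,0],0],[[0.006,0,0],0],[[0.004,0,0],0],[[0,0,0],0]]'

```text
t: 21.22
tcp_pos: [432.6, 7.1, 83.5]
ee_rot: [0.5, 0.505, 0.5, -0.495]
force: [-0.1, -0.9, 0.7]
opening: 0.49
```

```bash
python3 - <<'E'
from h import *
plan([431,7.3,79])
E
```

```text
t 21.23 tcp [432.6   7.1  83.5] F [-0.1 -0.9  0.7] open 41.9 jawdir [ 0.001 -1.    -0.01 ] x [ 0.009  0.01  -1.   ]
to [431, 7.3, 79] tool delta mm [ 4.5 -1.7 -0.2]
```

Call:
drive_tool --deltas '[[[0.002,-0.002,0],0],[[0.0015,0,0],0]]'

```text
t: 21.48
tcp_pos: [430.6, 7.1, 79.9]
ee_rot: [0.5, 0.505, 0.5, -0.495]
force: [0.6, -0.2, 0.2]
opening: 0.489
```

Call:
drive_tool --deltas '[[[0,0,0],0],[[0,0,0],0],[[0,0,0],0],[[0,0,0],0]]' --jaw 0.015

```text
t: 21.98
tcp_pos: [430.7, 7.1, 80.3]
ee_rot: [0.5, 0.505, 0.5, -0.495]
force: [0.2, -0.3, 1.3]
opening: 0.322
```

Call:
drive_tool --deltas '[[[-0.01,0,0],0],[[-0.03,0,0],0],[[-0.04,0,0],0],[[-0.035,0,0],0],[[0,0,0],0]]'

```text
t: 22.6
tcp_pos: [429.3, 5.9, 200.6]
ee_rot: [0.5, 0.505, 0.5, -0.495]
force: [0.2, 0.2, -0.1]
opening: 0.322
```

Call:
drive_tool --deltas '[[[0,0.018,0.003],0],[[0,0.028,0.004],0],[[0,0.028,0.004],0],[[0,0.015,0.003],0],[[0,0,0],0]]'

```text
t: 23.22
tcp_pos: [518.7, -8.2, 198.6]
ee_rot: [0.499, 0.504, 0.501, -0.496]
force: [0.2, 0.4, -1.2]
opening: 0.323
```

```bash
python3 - <<'E'
from h import *
plan([530,-8,200])
c=capture("wrist");np.savez("w13.npz",**c);cv2.imwrite("pics/w13.png",cv2.resize(c["img"][60:360,130:430],None,fx=2,fy=2)[...,::-1])
u,v=map(int,proj(c,[588,-8,100]));circ(c,u-25,u+25,v-25,v+25,100,4)
z=sense()["tcp_pos"][2]-60;print(z);circ(c,252,310,240,330,z,3)
E
```

```text
t 23.23 tcp [518.7  -8.2 198.6] F [ 0.2  0.4 -1.2] open 27.6 jawdir [ 0.001 -1.    -0.01 ] x [ 0.005  0.01  -1.   ]
to [530, -8, 200] tool delta mm [-1.3 11.4 -0.2]
circ n 455 minenc [588.3  -7.9] 7.1 mean [588.1  -8. ] mid [588.2  -7.6] ext [13.6 13.5]
138.58197863451088
circ n 1418 minenc [519.4  -7.5] 18.5 mean [519.5  -7.6] mid [519.3  -7.4] ext [29.2 28.7]
```

View pics/w13.png

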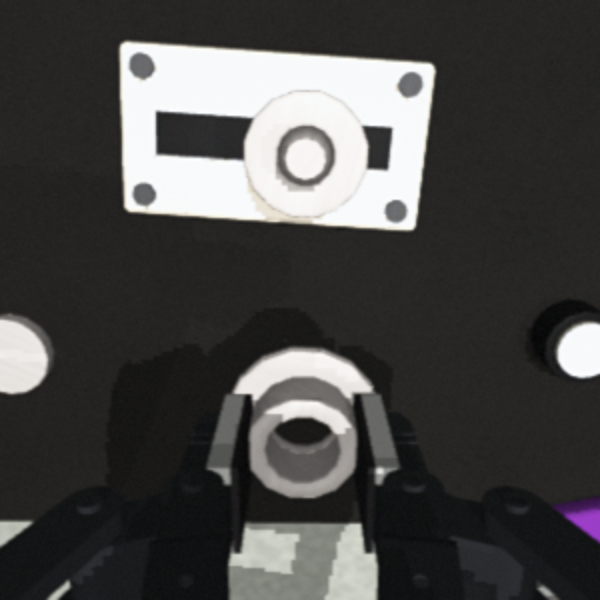

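Washer and spacer are seated on the post (crop (306,155)), and the bushing is held flange down at (302,450).

Call:
drive_tool --deltas '[[[0,0.018,0],0],[[0,0.02,0],0],[[0,0.018,0],0],[[0,0.01,0],0],[[0,0,0],0]]'

```text
t: 23.9
tcp_pos: [581.2, -7.1, 196.8]
ee_rot: [0.497, 0.502, 0.504, -0.498]
force: [0.6, 0.1, -0.9]
opening: 0.318
```

```bash
python3 - <<'E'
from h import *
plan([587.5,-8.7,187])
c=capture("wrist");z=sense()["tcp_pos"][2]-60;circ(c,252,310,240,330,z,3)
E
```

```text
t 23.9 tcp [581.2  -7.1 196.8] F [ 0.6  0.1 -0.9] open 27.1 jawdir [ 0.001 -1.    -0.011] x [-0.002  0.011 -1.   ]
to [587.5, -8.7, 187] tool delta mm [9.7 6.3 1.7]
circ n 1396 minenc [581.3  -6.2] 18.5 mean [581.6  -6.5] mid [581.4  -6.3] ext [29.3 28.7]
```

Call:
drive_tool --deltas '[[[0,0.0068,0.0019],0],[[0.005,0,0],0],[[0.004,0,0],0],[[0,0,0],0]]'

```text
t: 24.45
tcp_pos: [586.8, -9.0, 186.9]
ee_rot: [0.497, 0.502, 0.504, -0.498]
force: [-0.8, -0.6, -1.3]
opening: 0.321
```

```bash
python3 - <<'E'
from h import *
plan()
c=capture("wrist");z=sense()["tcp_pos"][2]-60;circ(c,252,310,240,330,z,3)
E
```

```text
t 24.45 tcp [586.8  -9.  186.9] F [-0.8 -0.6 -1.3] open 27.4 jawdir [ 0.001 -1.    -0.011] x [-0.004  0.011 -1.   ]
circ n 1360 minenc [587.1  -8.3] 18.5 mean [587.1  -8.4] mid [587.   -8.2] ext [29.2 28.8]
```

Call:
drive_tool --deltas '[[[0.002,0.0012,0],0],[[0.003,0,0],0],[[0.003,0,0],0],[[0.003,0,0],0]]'

```text
t: 25.0
tcp_pos: [588.2, -8.8, 175.7]
ee_rot: [0.497, 0.502, 0.504, -0.498]
force: [0.4, 1.1, -1.6]
opening: 0.322
```

Call:
drive_tool --deltas '[[[0.002,0,0],0],[[0.002,0,0],0]]'

```text
t: 25.25
tcp_pos: [588.2, -8.8, 171.3]
ee_rot: [0.497, 0.502, 0.504, -0.498]
force: [-0.2, 1.0, -1.0]
opening: 0.323
```

Call:
drive_tool --deltas '[[[0.004,0,0.0001],0],[[0.004,0,0],0],[[0.003,0,0.0001],0],[[0.001,0,0],0]]'

```text
t: 25.75
tcp_pos: [588.2, -8.8, 158.3]
ee_rot: [0.497, 0.502, 0.504, -0.498]
force: [0.3, -0.0, -0.6]
opening: 0.323
```

Call:
drive_tool --deltas '[[[0.0015,0,0],0],[[0.001,0,0],0]]'

```text
t: 26.0
tcp_pos: [588.2, -8.8, 155.7]
ee_rot: [0.497, 0.502, 0.504, -0.498]
force: [-0.1, -0.3, -1.2]
opening: 0.319
```

Call:
drive_tool --deltas '[[[0.001,0,0],0],[[0.001,0,0],0]]'

```text
t: 26.25
tcp_pos: [588.2, -8.8, 153.7]
ee_rot: [0.497, 0.502, 0.504, -0.498]
force: [0.9, 0.6, -1.4]
opening: 0.321
```

Call:
drive_tool --deltas '[[[0.001,0,0],0],[[0.001,0,0],0]]'

```text
t: 26.5
tcp_pos: [588.2, -8.8, 151.6]
ee_rot: [0.497, 0.502, 0.504, -0.498]
force: [-0.2, -0.6, -1.5]
opening: 0.315
```

Call:
drive_tool --deltas '[[[0.001,0,0],0],[[0.001,0,0],0]]'

```text
t: 26.75
tcp_pos: [588.4, -8.8, 150.1]
ee_rot: [0.497, 0.502, 0.503, -0.497]
force: [-1.8, 0.1, 5.0]
opening: 0.321
```

Call:
drive_tool --deltas '[[[0.001,0,0],0],[[0.001,0,0],0]]'

```text
t: 27.0
tcp_pos: [588.5, -8.8, 148.6]
ee_rot: [0.497, 0.502, 0.503, -0.497]
force: [-2.8, -0.4, 5.3]
opening: 0.32
```

Call:
drive_tool --deltas '[[[0.001,0,0],0],[[0.001,0,0],0]]'

```text
t: 27.25
tcp_pos: [588.5, -8.8, 146.8]
ee_rot: [0.497, 0.502, 0.503, -0.497]
force: [-1.8, 0.9, 5.9]
opening: 0.317
```

Call:
drive_tool --deltas '[[[0.001,0,0],0],[[0.001,0,0],0]]'

```text
t: 27.5
tcp_pos: [588.4, -8.8, 145.0]
ee_rot: [0.497, 0.502, 0.503, -0.497]
force: [-1.4, -0.1, 4.8]
opening: 0.319
```

Call:
drive_tool --deltas '[[[0.001,0,0],0]]'

```text
t: 27.62
tcp_pos: [588.4, -8.8, 144.2]
ee_rot: [0.497, 0.502, 0.503, -0.497]
force: [-3.6, -0.6, 10.9]
opening: 0.319
```

Call:
drive_tool --deltas '[[[0.001,0,0],0]]'

```text
t: 27.75
tcp_pos: [588.8, -8.8, 144.1]
ee_rot: [0.498, 0.502, 0.503, -0.497]
force: [-5.2, 0.1, 16.8]
opening: 0.319
```

Call:
drive_tool --deltas '[[[0.002,0,0],0]]'

```text
t: 27.88
tcp_pos: [589.3, -8.8, 143.9]
ee_rot: [0.498, 0.503, 0.503, -0.497]
force: [-8.6, 0.7, 29.8]
opening: 0.318
```

Call:
drive_tool --deltas '[[[0.0022,0,0],0]]'

```text
t: 28.0
tcp_pos: [590.0, -8.8, 144.0]
ee_rot: [0.499, 0.503, 0.502, -0.496]
force: [-9.6, -0.1, 29.6]
opening: 0.32
```

Firmly home: 30 N with no further travel, at the predicted height. I relax, release, back off and check.

Call:
drive_tool --deltas '[[[0,0,0],0],[[0,0,0],0]]'

```text
t: 28.25
tcp_pos: [590.0, -8.7, 144.5]
ee_rot: [0.499, 0.503, 0.502, -0.496]
force: [0.5, 0.3, -1.5]
opening: 0.326
```

Call:
drive_tool --deltas '[[[0,0,0],0],[[0,0,0],0],[[0,0,0],0]]' --jaw 0.046

```text
t: 28.62
tcp_pos: [589.8, -8.8, 143.6]
ee_rot: [0.499, 0.503, 0.502, -0.496]
force: [0.0, -0.2, 0.4]
opening: 0.538
```

Call:
drive_tool --deltas '[[[-0.015,0,0],0],[[-0.02,0,0],0],[[-0.02,0,0],0],[[-0.015,-0.01,0],0],[[0,-0.03,0],0]]'

```text
t: 29.25
tcp_pos: [550.5, -9.7, 219.8]
ee_rot: [0.5, 0.504, 0.501, -0.495]
force: [-0.3, -0.3, -0.4]
opening: 0.54
```

Call:
drive_tool --deltas '[[[0,-0.02,0],0],[[0,-0.01,0],0],[[0,0,0],0]]'

```text
t: 29.62
tcp_pos: [519.1, -9.8, 222.5]
ee_rot: [0.5, 0.505, 0.5, -0.495]
force: [-0.5, -1.5, 0.5]
opening: 0.534
```

```bash
python3 - <<'E'
from h import *
plan()
c=capture("wrist");W=cloud(c);W2=W.reshape(-1,3);r=np.hypot(W2[:,0]-588.2,W2[:,1]+7.9)
for n,a,b,want in(("bush top",10.5,14,84),("flange",16.5,21,69),("post",0,4,100),("plate",30,40,12)):
    k=(r>a)&(r<b);z=W2[k,2];z=z[abs(z-want)<6];print(n,want,len(z),np.median(z).round(1))
circ(c,0,560,0,230,84,3)
s=capture("scene");u,v=map(int,proj(s,[588,-8,60]));a=cv2.resize(s["img"][v-45:v+45,u-60:u+60],None,fx=4,fy=4,interpolation=cv2.INTER_CUBIC)
b=cv2.resize(c["img"],(480,360));cv2.imwrite("pics/f.png",np.vstack([a[:240],b])[...,::-1])
E
```

```text
t 29.62 tcp [519.1  -9.8 222.5] F [-0.5 -1.5  0.5] open 45.6 jawdir [ 0.001 -1.    -0.01 ] x [ 0.01  0.01 -1.  ]
bush top 84 570 82.9
flange 69 976 68.0
post 100 127 99.2
plate 12 2277 11.1
circ n 838 minenc [588.8  -8.2] 14.7 mean [589.2  -8.2] mid [588.8  -8.3] ext [28.7 29. ]
```

View pics/f.png

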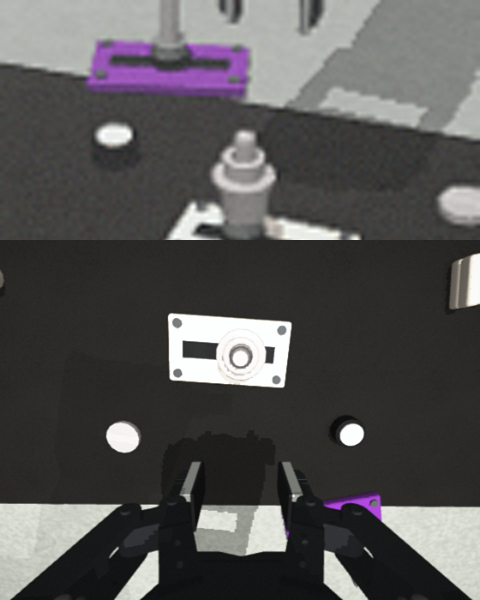

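The stack stands straight on the post (bushing sleeve up, at (243,180)). Every level agrees with home within about 1 mm, with the same −1 mm bias on the post and the plate.

```bash
python3 -c "
from plant import job_done
print(job_done())"
```

```text
the job is handed in; nothing more can be done
None
```

The spacer, then the washer, then the bushing (flange down) are on the chin-rest post, and the collar is pressed fully home. I handed the job in at about 30 s, with the gripper clear of everything.

- **Forces:** The collar slid down at about 5–6 N. I then pressed to about 30 N with no further travel. The highest force I read was about 30 N, against the 60 N limit.
- **Height:** The tool stopped at 144 mm, the height predicted for the collar being home.
- **Last camera check:** The bushing top measured 82.9 mm (84 expected) and the flange top 68.0 (69 expected). The post top measured 99.2 (100 expected) and the plate 11.1 (12 expected). All four read about 1 mm low, so I take that as camera bias; relative to the plate, the stack is within about 0.2 mm of home.
- **Not checked:** I did not measure the bystanders again. In the last view the end cap and knob look undisturbed, and the arm was never near the others at working height. The tool drifted up to about 1.4° off vertical during the moves, which the fits tolerated.

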